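# Clip the spatula into the drying rack's spring jaws

## Task

Put the yellow spatula away on the red drying rack: push its handle down into both white spring jaws on the rail along the rack's near side until it is fully home in both, with the blade over the little square drip dish at the rail's end. Push no harder than it takes to snap it in, let go, and leave everything else on the cart undisturbed.

Things in the scene. Friction and masses are not known exactly. Their poses are not given: they have to be found in the camera images.
- spatula_handle (a point): Yellow spatula, 250 mm, 50 to 100 g, lying flat: round handle 16 mm thick, 175 mm long, then a flat blade 52 x 66 x 10 mm. This point: on the handle's axis, half-way along (8 mm above the table); y runs along the handle to the blade, z up. Here sits the grip: a block 16 mm wide, 36 mm long, to 22 mm above the underside, on a guard plate 38 mm wide, 4 mm thick, level with the underside
- spatula_blade (a point): Centre of the blade, on the line of the handle's axis, 125 mm from the handle's middle; same axes. The undersides of blade and handle are level. Grip the block with the fingertips just above the guard plate; the guard keeps them from sliding off downwards. The centre of mass is about 34 mm from the grip towards the blade
- spatula: The same spatula; its origin is on the underside below the handle's middle, axes as above
- rack: Red drying rack, fixed, 225 x 360 mm. Origin on the table, straight below the middle of its tool rail; y runs along the level rail towards the drip dish, x away from the near side to the dish hoops (74 mm high) and two plates (top 135 mm high), which begin 58 mm behind the rail. The seated handle lies along y, its middle above this origin. The rail is 20 mm wide, 170 mm long
- rail_foot (a point): Same point as the rack's origin. The rail above it is clamped at a height that is not reported: its top is 60 to 105 mm above the table, so feel for it or see it. Between its two jaws are 72 mm of free length, which the 36 mm grip and the fingers go into; the handle's axis is 46 mm over the rail's top when home, so nothing is near below the grip
- jaw_a_foot (a point): Point on the table straight below the jaw at y = +45 mm. A jaw: two upright white sprung arms with flared lips, 18 mm long in y, 65 mm tall over the rail's top, 26 mm apart at the top narrowing to 12 mm. A handle lowered on it touches with its axis 55 to 65 mm over the rail's top; pushed down it spreads the lips, snaps past them and stops hard, its axis 46 mm over the rail's top
- jaw_b_foot (a point): The same below the other jaw, at y = -45 mm. Each jaw takes roughly 4 to 12 N to snap in, more with more friction. More than 60 N of the spatula on the rack is too much
- drip_dish (a point): Centre of the square drip dish's rim on the rack, 26 mm above the table, at y = 125 mm; the dish is 50 mm (x) by 80 mm (y). The blade's centre belongs above it
- pad_a (a joint): How far the small spring pad in the bottom of the jaw at y = +45 mm is pressed down, m: 0 with the jaw empty, 0.004 with the handle fully home (more than 0.003 counts as home)
- pad_b (a joint): The same for the jaw at y = -45 mm
- tin: Bystander, not to be moved: steel lunch tin with clip latches, 114 x 164 x 57 mm; origin at its underside
- dish1: Bystander, not to be moved: white sauce dish, 76 mm wide, 22 mm high; origin at its underside
- dish2: Bystander, not to be moved: white sauce dish, 84 mm wide, 24 mm high; origin at its underside
- mug: Bystander, not to be moved: mug, 76 mm wide, 85 mm high; origin at its underside
- spoon: Bystander, not to be moved: spoon lying on the cart; origin at its underside
- sauce: Bystander, not to be moved: sauce bottle, 60 mm wide, 200 mm high; origin at its underside
- jar: Bystander, not to be moved: closed jar, 72 mm wide, 110 mm high; origin at its underside

How it is judged:
On the way:
1. the spatula is lifted clear of the cart top (height (world z) of spatula_handle above 0.05 m), for 0.1 s.
At the end, for the whole second after the job is handed in: the handle lies in both jaws and holds both spring pads down by more than 3 mm of their 4 mm; the handle's middle is within 6 mm of the rail's centre line; the blade's centre is within 32 mm, along the rail, of the drip dish's centre and within 20 mm across it; the spatula is released and at rest (value of joint each of pad_a, pad_b above 0.003 m and x of spatula_handle in the frame of rack between -0.006 and 0.006 m and x of spatula_blade in the frame of rack between -0.02 and 0.02 m and y of spatula_blade in the frame of rack between 0.093 and 0.157 m and linear speed of spatula below 0.02 m/s); the robot touches nothing.
It fails at once if the spatula is pressed on the rack with more than 60 N (contact force between spatula and rack above 60 N).
It fails at once if a bystander is moved by more than 20 mm (distance of any of tin, dish1, dish2, mug, spoon, sauce, jar from where it was at the start of the episode above 0.02 m).
It also fails if it takes over 45 s, if anything falls off the work surface, if the arm or the gripper's body presses on something with over 40 N, if the wrist force passes 120 N, or if a joint passes its speed limit or range.

## Robot

A 7-joint arm with a two-finger parallel gripper is mounted at the origin on the work surface. World frame = base frame: x ahead of the robot, y to its left, z up, the work surface at z = 0. Lengths are in m, angles in rad, forces in N, time in s.
With the tool pointing down it reaches from about 0.425 to 1.025 m from the base axis. Payload 9.4 kg.
Tool frame: the origin (TCP) lies at the very end of the fingers, on their centre line; the grasp point (between the pads) lies 19 mm behind it; z points along the fingers, y is the direction in which the jaws open and shut (so a half turn about z gives the same grasp; the last joint's range is limited). The gripper opens to 93 mm and grips with 3 to 60 N. Pads are 15 mm wide; open, the fingers measure 128 mm over their backs; the gripper's body (75 mm by 188 mm) begins 65 mm behind the grasp point.
Start: joints at [-1.319, 0.599, -0.003, 1.599, 0.002, 0.943, -0.08], TCP at [0.234, 0.686, 0.219] pointing down, gripper open.
Joint ranges: [-2.57, 2.57], [-0.35, 1.97], [-1.29, 1.29], [0.11, 2.56], [-1.05, 4.19], [0.11, 1.86], [-2.63, 2.63]. Speed limits (rad/s): [2.22, 2.22, 3.01, 3.01, 3.14, 3.14, 3.14].

## Interface

Orientations are given as a rotation vector (axis times angle).
In Python, from plant import sensors, cams, ticket gives the robot as it stands.
- The arm moves only by the tool send_rows, never from a script. Its argument "plan" is one flat list of numbers, 7 for each row, row after row: the finger opening in mm, from 0 to 93, then the shift along the world's x, y, z in mm, then the turn, a rotation vector about the world's x, y, z in degrees. A call has 1 to 10 rows; each row shifts and turns the pose as measured when the row begins; what a row does not reach is not made up. A row lasts 1/10 s, in which the tool goes at most 50 mm and 8.59 degrees, less where a joint would pass 70% of its speed; a pose out of reach is approached as far as the arm can. A call is refused whole if a number of a shift passes 50 or a number of a turn 8.59, either way. A call with a gripper value outside its range is refused whole. The fingers move at their own pace and stop on an object; the grip force is fixed at half the most. Time passes only in rows, so rows that do not move let the fingers close. It gives the time, the measured TCP pose, the force and the opening at its end, in the units of the state.
- sensors.get_state(): the state, without advancing time (a new reading comes with each control period).
- cams.capture(name): name is "scene" or "top" or "wrist"; returns a dict with "image" (384x512x3 uint8, blue, green, red), "intrinsics" (3x3 intrinsics, pixels), "dist" ([k1, k2, p1, p2, k3] as OpenCV has them; the pictures are not rectified), "T" (4x4, takes a point from camera to world coordinates); the wrist camera has in their place "mount" (4x4, takes a point from camera to tool coordinates, whose origin is the TCP and whose axes are the flange's). Camera axes: x right, y down, z forward; pixel columns grow to the right and rows downward; lengths in m; the calibration is good to about 2 mm. A picture is of the moment at which its call begins: read the wrist's pose just before it. There is no depth.
- ticket.sign_off(): hands the job in, once; it reports no verdict.
The state is a dict: "time": time; "joint_pos": joint angles; "joint_velocities": joint speeds; "effort": joint torques, N m; "tcp_pos": TCP position; "eef_rot": TCP orientation; "force": force on the tool from outside, world axes, zero at the start; "moment": the same for the moment, N m; "opening": finger opening in m.
Only numpy, scipy, OpenCV 4.12 (cv2) and the standard library are available. Lean on these libraries where they do the work, as an engineer would, in place of code of your own. Each camera call takes 0.05 s, during which the arm holds its last target. There are 200 camera calls.

## Working session

There is one attempt and no reset: what is moved stays moved. The work goes in short steps, Python scripts to look and compute and a tool call to move; the robot and the scene stay as the last step left them, time stands still between calls to the robot, and variables do not carry over. Pictures are saved under pics/ and viewed, about 8 in all and at most 12, crops included, and the job is handed in when it is done.

Besides the shell and the picture viewer there is one more tool, called after "Emit:" by a JSON object that holds its "api" and its "payload". send_rows: Moves the arm, as the interface text tells. Its arguments: {"type":"object","properties":{"plan":{"type":"array"}},"required":["plan"]}

```bash
mkdir -p pics; ls; cat > h.py <<'E'
import numpy as np, cv2, pickle
from plant import sensors, cams, ticket
from scipy.spatial.transform import Rotation as R
def cap(n, save=None):
    s=sensors.get_state(); c=cams.capture(n)
    if n=="wrist":
        T=np.eye(4); T[:3,:3]=R.from_rotvec(s["eef_rot"]).as_matrix(); T[:3,3]=s["tcp_pos"]; c["T"]=T@c["mount"]
    if save: cv2.imwrite(f"pics/{save}.png",c["image"]); pickle.dump(c,open(f"pics/{save}.pkl","wb"))
    return c
def load(s): return pickle.load(open(f"pics/{s}.pkl","rb"))
def ray(c,uv):
    p=cv2.undistortPoints(np.array(uv,float).reshape(-1,1,2),c["intrinsics"],np.array(c["dist"]))[:,0]
    d=np.c_[p,np.ones(len(p))]@c["T"][:3,:3].T
    return c["T"][:3,3],d
def plane(c,uv,z):
    o,d=ray(c,uv); return o+d*((z-o[2])/d[:,2])[:,None]
def proj(c,P):
    Ti=np.linalg.inv(c["T"]); return cv2.projectPoints(np.array(P,float).reshape(-1,1,3),cv2.Rodrigues(Ti[:3,:3])[0],Ti[:3,3],c["intrinsics"],np.array(c["dist"]))[0][:,0]
def tri(cs,uvs):
    A=np.zeros((3,3));b=np.zeros(3)
    for c,uv in zip(cs,uvs):
        o,d=ray(c,[uv]);d=d[0]/np.linalg.norm(d[0]);M=np.eye(3)-np.outer(d,d);A+=M;b+=M@o
    return np.linalg.solve(A,b)
E
python3 - <<'E'
from h import *
a=cap("scene","s0");b=cap("top","t0")
print(sensors.get_state())
for c in(a,b): print(c["T"].round(3),c["intrinsics"][0,0])
E
```

```text
pics
{'time': 0.1, 'joint_pos': array([-1.31869957,  0.60005542, -0.00252241,  1.60006978,  0.00180496,
        0.94294072, -0.07975599]), 'joint_velocities': array([ 0.0003388 , -0.001721  , -0.00026187, -0.00387041,  0.00079076,
        0.00040595,  0.00109216]), 'effort': array([ 4.20124299e-03, -7.66546869e+01,  1.50178023e+00, -2.52939248e+01,
       -5.23145136e-02,  1.35392245e-02,  6.26704355e-05]), 'tcp_pos': array([0.23398515, 0.68571337, 0.2178321 ]), 'eef_rot': array([-5.13998055e-01, -3.09916795e+00,  2.30700593e-03]), 'force': array([ 0.64378633,  0.30661897, -0.52477716]), 'moment': array([-0.03671096, -0.03324837,  0.03864579]), 'opening': 0.09296205876482898}
[[ 3.100e-01  7.760e-01 -5.500e-01  1.363e+00]
 [ 9.510e-01 -2.520e-01  1.800e-01 -2.920e-01]
 [ 1.000e-03 -5.790e-01 -8.160e-01  1.298e+00]
 [ 0.000e+00  0.000e+00  0.000e+00  1.000e+00]] 490.8965794571438
[[-0.006 -0.996  0.088  0.437]
 [-1.     0.006  0.005 -0.019]
 [-0.005 -0.088 -0.996  1.52 ]
 [ 0.     0.     0.     1.   ]] 465.96468924419327
```

View pics/s0.png

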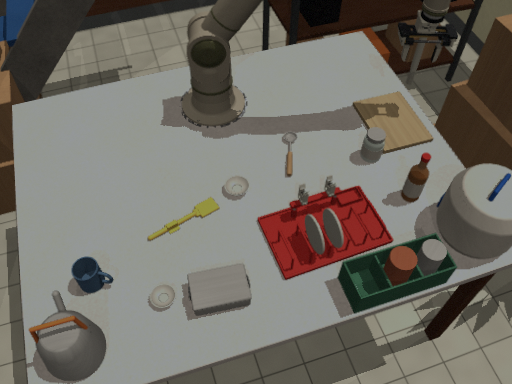

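View pics/t0.png

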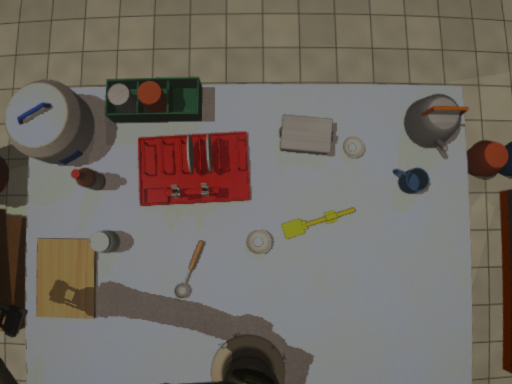

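The top view shows the spatula (blade at 293,229; handle end at 353,210) and the rack with its jaws at about (176,190) and (205,190). Next I'll zoom in on the rack in both views and measure the spatula.

```bash
python3 - <<'E'
from h import *
a=load("s0");b=load("t0")
c1=cv2.resize(a["image"][170:280,250:400],None,fx=5,fy=5,interpolation=cv2.INTER_CUBIC)
c2=cv2.resize(b["image"][125:215,130:260],None,fx=6,fy=6,interpolation=cv2.INTER_CUBIC)
cv2.imwrite("pics/c1.png",c1);cv2.imwrite("pics/c2.png",c2)
for c,n in((a,"s"),(b,"t")):
    hsv=cv2.cvtColor(c["image"],cv2.COLOR_BGR2HSV)
    m=cv2.inRange(hsv,(24,120,90),(36,255,255)); k,l,st,ce=cv2.connectedComponentsWithStats(m)
    for i in range(1,k):
        if st[i,4]>60:
            ys,xs=np.nonzero(l==i); P=plane(c,np.c_[xs,ys],.009)[:,:2]
            (cx,cy),wh,ang=cv2.minAreaRect(P.astype(np.float32)*1000)
            mu=P.mean(0);u=np.linalg.svd(P-mu,full_matrices=0)[2][0];u*=np.sign(u[1])
            t=(P-mu)@u; w=(P-mu)@np.array([-u[1],u[0]])
            h=t<t.max()-.09   # handle only
            pf=np.polyfit(t[h],w[h],1)
            print(n,st[i],"mean",mu,"u",u,"t",t.min(),t.max(),"rect",cx,cy,wh,"hfit",pf)
            hist=[(round(x,3),round(np.ptp(w[(t>=x)&(t<x+.01)]),3)) for x in np.arange(t.min(),t.max(),.01)]; print(hist)
E
```

```text
s [148 198  71  41 439] mean [ 0.47561456 -0.19673631] u [-0.26172147  0.96514345] t -0.15881282384471324 0.0813774910435708 rect 491.3428649902344 -232.16262817382812 (49.301910400390625, 239.72679138183594) hfit [0.03624476 0.00349727]
[(np.float64(-0.159), np.float64(0.01)), (np.float64(-0.149), np.float64(0.008)), (np.float64(-0.139), np.float64(0.01)), (np.float64(-0.129), np.float64(0.01)), (np.float64(-0.119), np.float64(0.008)), (np.float64(-0.109), np.float64(0.008)), (np.float64(-0.099), np.float64(0.013)), (np.float64(-0.089), np.float64(0.013)), (np.float64(-0.079), np.float64(0.012)), (np.float64(-0.069), np.float64(0.014)), (np.float64(-0.059), np.float64(0.01)), (np.float64(-0.049), np.float64(0.01)), (np.float64(-0.039), np.float64(0.009)), (np.float64(-0.029), np.float64(0.01)), (np.float64(-0.019), np.float64(0.009)), (np.float64(-0.009), np.float64(0.01)), (np.float64(0.001), np.float64(0.025)), (np.float64(0.011), np.float64(0.041)), (np.float64(0.021), np.float64(0.048)), (np.float64(0.031), np.float64(0.048)), (np.float64(0.041), np.float64(0.048)), (np.float64(
[... 689 characters left out ...]
, np.float64(0.035)), (np.float64(-0.072), np.float64(0.035)), (np.float64(-0.062), np.float64(0.036)), (np.float64(-0.052), np.float64(0.021)), (np.float64(-0.042), np.float64(0.01)), (np.float64(-0.032), np.float64(0.01)), (np.float64(-0.022), np.float64(0.01)), (np.float64(-0.012), np.float64(0.01)), (np.float64(-0.002), np.float64(0.01)), (np.float64(0.008), np.float64(0.025)), (np.float64(0.018), np.float64(0.044)), (np.float64(0.028), np.float64(0.049)), (np.float64(0.038), np.float64(0.049)), (np.float64(0.048), np.float64(0.05)), (np.float64(0.058), np.float64(0.05)), (np.float64(0.068), np.float64(0.05)), (np.float64(0.078), np.float64(0.05)), (np.float64(0.088), np.float64(0.044))]
```

View pics/c1.png

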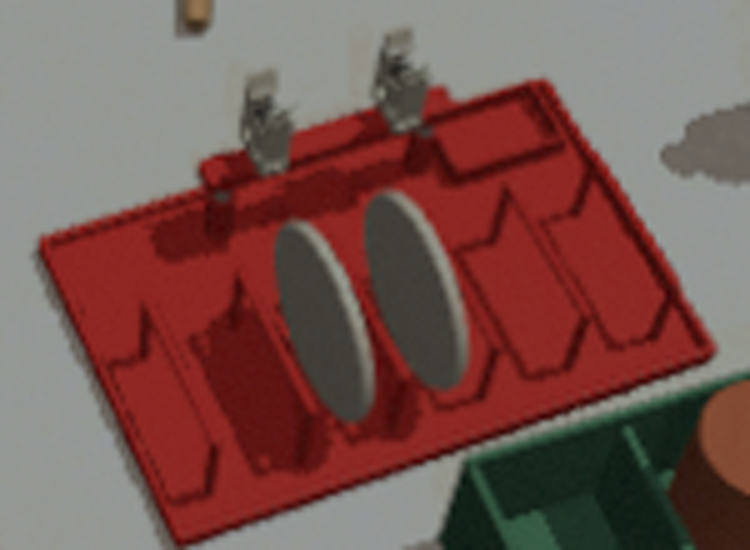

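View pics/c2.png

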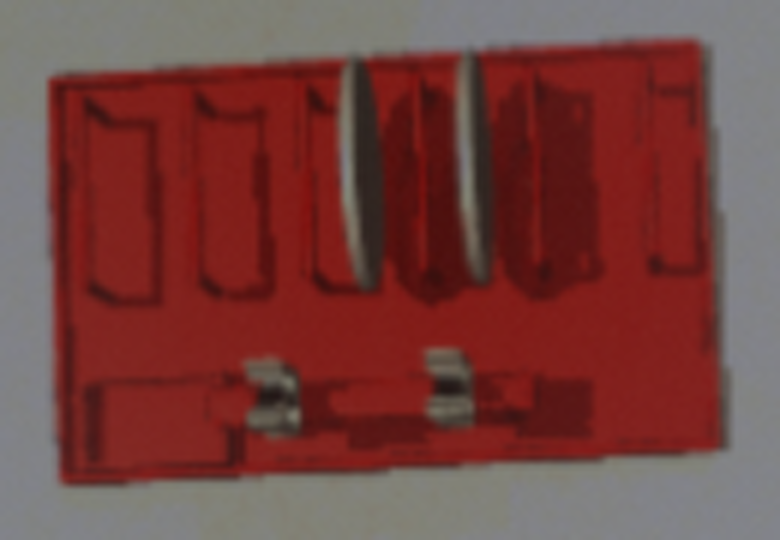

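The crops show the drip dish at the +y end of the rail. The jaws are at c2 (272,398) and (449,388), and the rail ends at c2 (208,400) and (532,395). I'll triangulate these coarsely and then look from the wrist camera.

```bash
python3 - <<'E'
from h import *
a=load("s0");b=load("t0")
f1=lambda x,y:(250+(x+.5)/5-.5,170+(y+.5)/5-.5)
f2=lambda x,y:(130+(x+.5)/6-.5,125+(y+.5)/6-.5)
for n,p,q in(("railA",(450,95),(208,400)),("railB",(205,170),(532,395)),("jawA",(400,78),(272,398)),("jawB",(263,120),(449,388))):
    print(n,tri([a,b],[f1(*p),f2(*q)]).round(3), plane(b,[f2(*q)],.1).round(3))
for n,q in (("c-near-left",(62,482)),("near-right",(722,448)),("far-left",(50,78)),("far-right",(700,42))): print(n,plane(b,[f2(*q)],.02).round(3))
w=cap("wrist");print(w["mount"].round(3),w["intrinsics"].round(1),w["T"].round(3))
E
```

```text
railA [0.576 0.255 0.082] [[0.574 0.252 0.1  ]]
railB [0.578 0.089 0.077] [[0.576 0.085 0.1  ]]
jawA [0.574 0.217 0.112] [[0.575 0.219 0.1  ]]
jawB [0.578 0.126 0.113] [[0.579 0.128 0.1  ]]
c-near-left [[0.538 0.347 0.02 ]]
near-right [[ 0.554 -0.011  0.02 ]]
far-left [[0.761 0.358 0.02 ]]
far-right [[ 0.777 -0.001  0.02 ]]
[[-0.001 -0.966 -0.257  0.073]
 [ 1.    -0.001  0.    -0.   ]
 [-0.    -0.257  0.966 -0.166]
 [ 0.     0.     0.     1.   ]] [[346.    0.  253.8]
 [  0.  346.  192.4]
 [  0.    0.    1. ]] [[ 0.324  0.914  0.243  0.165]
 [ 0.946 -0.312 -0.084  0.709]
 [-0.001  0.257 -0.966  0.384]
 [ 0.     0.     0.     1.   ]]
```

Emit:
{"api": "send_rows", "payload": {"plan": [60,28,-38,8,0,0,-8,60,28,-38,8,0,0,-8,60,28,-38,8,0,0,-8,60,28,-38,8,0,0,-8,60,28,-38,8,0,0,-8,60,28,-38,0,0,0,-8,60,28,-38,0,0,0,-8,60,28,-38,0,0,0,-8,60,28,-38,0,0,0,-4,60,28,-38,0,0,0,0]}}

```text
time: 1.15
tcp_pos: [0.5137, 0.2962, 0.2567]
eef_rot: [-2.196, -2.237, -0.003]
force: [0.2, 0.9, -0.2]
opening: 0.0605
```

Emit:
{"api": "send_rows", "payload": {"plan": [60,30,-35,0,0,0,1.6,60,30,-30,0,0,0,0,60,0,0,0,0,0,0]}}

```text
time: 1.45
tcp_pos: [0.5789, 0.221, 0.257]
eef_rot: [-2.176, -2.262, -0.002]
force: [-0.3, 0.3, 0.4]
opening: 0.0599
```

```bash
python3 - <<'E'
from h import *
w=cap("wrist","w1"); s=sensors.get_state(); print(s["tcp_pos"],s["eef_rot"],s["joint_pos"].round(2),s["force"],s["moment"])
cv2.imwrite("pics/w1b.png",cv2.convertScaleAbs(cv2.resize(w["image"],(800,600)),alpha=1.3))
E
```

```text
[0.57697694 0.22347124 0.25668082] [-2.17199528e+00 -2.26272257e+00 -9.52827152e-04] [-0.71  0.45  0.36  1.83 -0.2   0.9  -0.21] [-0.56317818  0.65071681 -0.33817777] [-0.01486177  0.0136026  -0.0090672 ]
```

View pics/w1b.png

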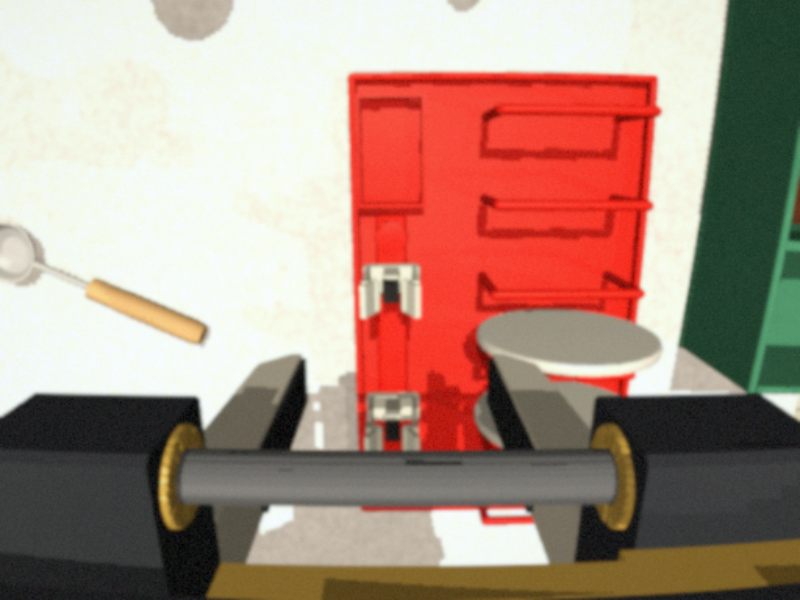

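The wrist view shows the drip dish at (360–422, 98–208). Jaw A's tops are at about (362–420, 265), jaw B's at (367–418, 395), and the rail's +y end is at (392,222), all in 800-px scale.

```bash
python3 - <<'E'
from h import *
w=load("w1");k=1.5625
g=lambda L:np.array(L,float)/k
# dish rim corners
d=plane(w,g([(360,98),(422,98),(421,208),(358,212)]),.026);print("dish",d.round(4),d.mean(0))
for z in(.125,.135,.145,.155):
    p=plane(w,g([(362,265),(420,265),(367,395),(418,395)]),z);print(z,p.round(4)[:,:2].tolist(),np.linalg.norm(p[:2].mean(0)-p[2:].mean(0)))
for z in(.07,.08,.09): 
    p=plane(w,g([(377,240),(407,240),(392,222),(377,335),(408,335)]),z);print(z,p.round(4)[:,:2].tolist())
e=plane(w,g([(350,75),(656,77),(357,380)]),.02);print("edge",e.round(4))
im=w["image"]; cv2.imwrite("pics/c3.png",cv2.resize(im[130:290,215:285],None,fx=5,fy=5,interpolation=cv2.INTER_CUBIC)[:600] if 0 else cv2.resize(im[135:285,205:300],None,fx=4,fy=4,interpolation=cv2.INTER_CUBIC))
E
```

```text
dish [[0.5468 0.333  0.026 ]
 [0.5902 0.3346 0.026 ]
 [0.5932 0.2577 0.026 ]
 [0.5473 0.2531 0.026 ]] [0.56937991 0.29461409 0.026     ]
0.125 [[0.5571, 0.2333], [0.5897, 0.2345], [0.5618, 0.154], [0.5924, 0.1552]] 0.07936577308013071
0.135 [[0.5577, 0.2352], [0.5892, 0.2365], [0.5622, 0.1586], [0.5918, 0.1598]] 0.07670788223285688
0.145 [[0.5583, 0.2372], [0.5887, 0.2384], [0.5627, 0.1633], [0.5913, 0.1644]] 0.07404999138558307
0.155 [[0.5589, 0.2392], [0.5882, 0.2403], [0.5631, 0.1679], [0.5907, 0.169]] 0.07139210053830922
0.07 [[0.5633, 0.2395], [0.583, 0.2403], [0.5727, 0.2517], [0.5652, 0.1738], [0.5865, 0.1746]]
0.08 [[0.5636, 0.241], [0.5828, 0.2418], [0.5728, 0.2529], [0.5655, 0.1772], [0.5862, 0.178]]
0.09 [[0.5639, 0.2425], [0.5826, 0.2432], [0.5729, 0.254], [0.5657, 0.1805], [0.5859, 0.1813]]
edge [[0.5389 0.3491 0.02  ]
 [0.7587 0.3595 0.02  ]
 [0.5487 0.1183 0.02  ]]
```

View pics/c3.png

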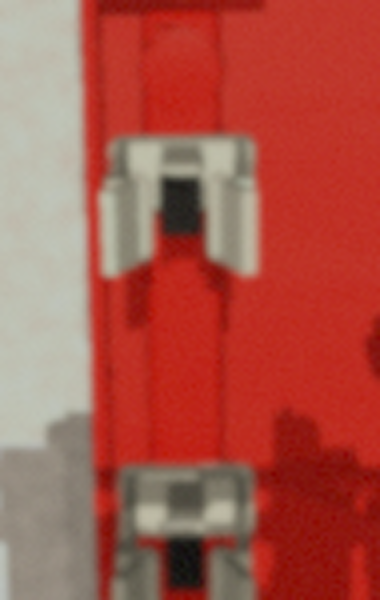

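Emit:
{"api": "send_rows", "payload": {"plan": [60,-7,-48,0,0,0,1.5,60,-7,-48,0,0,0,1.5,60,-7,-48,0,0,0,1.5,60,-7,-48,0,0,0,1.5,60,-7,-48,0,0,0,1.5,60,-7,-48,-10,0,0,1.5,60,-7,-48,-10,0,0,1.5,60,-7,-48,-10,0,0,1.5,60,-7,-48,-10,0,0,1.5,60,-7,-48,-10,0,0,1]}}

```text
time: 2.5
tcp_pos: [0.5016, -0.2463, 0.2041]
eef_rot: [-1.81, -2.555, -0.009]
force: [1.1, -0.3, 1.4]
opening: 0.0602
```

Emit:
{"api": "send_rows", "payload": {"plan": [60,-5,-30,0,0,0,0,60,0,0,0,0,0,0]}}

```text
time: 2.7
tcp_pos: [0.4942, -0.2813, 0.2027]
eef_rot: [-1.816, -2.549, -0.006]
force: [-0.8, 0.1, -0.3]
opening: 0.0604
```

```bash
python3 - <<'E'
from h import *
w=cap("wrist","w2"); s=sensors.get_state(); print(s["tcp_pos"],s["eef_rot"],s["force"],s["moment"])
o=load("w1")
for z in(.1,.11,.12,.13):
    p=plane(o,[(250.2,178.6),(250.7,269.2)],z);print(z,p.round(4)[:,:2].tolist(),np.linalg.norm(p[0]-p[1]))
hsv=cv2.cvtColor(w["image"],cv2.COLOR_BGR2HSV)
m=cv2.inRange(hsv,(22,110,80),(36,255,255)); m[240:]=0
cv2.imwrite("pics/w2m.png",np.hstack([w["image"],cv2.merge([m]*3)])[:, :1024:1] if 0 else cv2.resize(w["image"],(800,600)))
ys,xs=np.nonzero(m)
P=plane(w,np.c_[xs,ys],.01)[:,:2];mu=P.mean(0);print(len(P),xs.min(),xs.max(),ys.min(),ys.max(),mu)
u=np.linalg.svd(P-mu,full_matrices=0)[2][0];u*=np.sign(u[1]);n=np.array([u[1],-u[0]])
t=(P-mu)@u;v=(P-mu)@n
print(u,t.min(),t.max(),[(round(x,3),round(v[(t>=x)&(t<x+.005)].min(),4),round(v[(t>=x)&(t<x+.005)].max(),4)) for x in np.arange(t.min(),t.max(),.005) if ((t>=x)&(t<x+.005)).any()])
E
```

```text
[ 0.4946447  -0.27892564  0.20241913] [-1.81262454 -2.55014161 -0.00752607] [-0.07284438  0.30691714  0.14499587] [-0.11226873  0.07353607 -0.06484893]
0.1 [[0.5735, 0.2202], [0.5774, 0.1246]] 0.09570979410525852
0.11 [[0.5736, 0.2225], [0.5773, 0.1298]] 0.09275217631254384
0.12 [[0.5736, 0.2247], [0.5773, 0.135]] 0.08979455851982913
0.13 [[0.5737, 0.2269], [0.5772, 0.1402]] 0.08683694072711445
6791 241 294 2 239 [ 0.47541572 -0.20115532]
[-0.28807132  0.95760896] -0.15704532836418955 0.086706803585283 [(np.float64(-0.157), np.float64(-0.0065), np.float64(0.0058)), (np.float64(-0.152), np.float64(-0.0067), np.float64(0.0068)), (np.float64(-0.147), np.float64(-0.0068), np.float64(0.0066)), (np.float64(-0.142), np.float64(-0.0071), np.float64(0.0074)), (np.float64(-0.137), np.float64(-0.0072), np.float64(0.0072)), (np.float64(-0.132), np.float64(-0.0074), np.float64(0.007)), (np.float64(-0.127), np.float64(-0.0066), np.float64(0.0067)), (np.float64(-0.122), np.float64(-0.0067), np.float64(0.0074)), (np.float64(-0.117), np.float64(-0.007), np.float64(0.0073)), (np.float64(-0.112), np.fl
[... 1769 characters left out ...]
np.float64(0.0253)), (np.float64(0.033), np.float64(-0.0248), np.float64(0.025)), (np.float64(0.038), np.float64(-0.0249), np.float64(0.0247)), (np.float64(0.043), np.float64(-0.0251), np.float64(0.0253)), (np.float64(0.048), np.float64(-0.0253), np.float64(0.0251)), (np.float64(0.053), np.float64(-0.0254), np.float64(0.0248)), (np.float64(0.058), np.float64(-0.0246), np.float64(0.0254)), (np.float64(0.063), np.float64(-0.0248), np.float64(0.0252)), (np.float64(0.068), np.float64(-0.025), np.float64(0.0249)), (np.float64(0.073), np.float64(-0.0252), np.float64(0.0247)), (np.float64(0.078), np.float64(-0.0253), np.float64(0.0253)), (np.float64(0.083), np.float64(-0.0245), np.float64(0.0251))]
```

View pics/w2m.png

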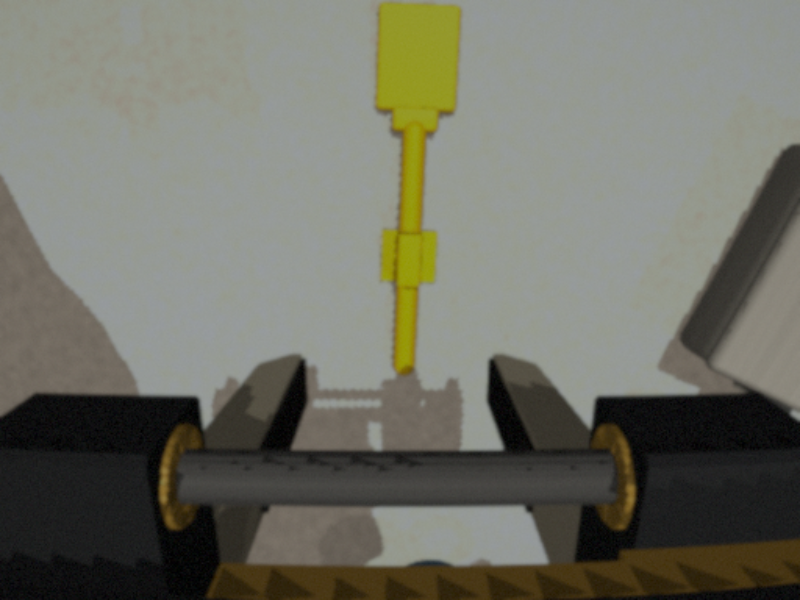

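The wrist view shows the spatula clearly, with its grip at about (408,257) in 800-px scale. That puts the grip at (0.496, -0.270), and a yaw correction of -2.4° is needed. I'll descend.

Emit:
{"api": "send_rows", "payload": {"plan": [50,1.5,9,-40,0,0,-2.4,50,0,0,-40,0,0,0,50,0,0,-40,0,0,0,50,0,0,-40,0,0,0,50,0,0,-10,0,0,0,50,0,0,0,0,0,0]}}

```text
time: 3.35
tcp_pos: [0.5025, -0.2553, 0.0296]
eef_rot: [-1.851, -2.526, -0.021]
force: [1.0, -0.1, 0.9]
opening: 0.05
```

```bash
cat > st.py <<'E'
from h import *
s=sensors.get_state();M=R.from_rotvec(s["eef_rot"]).as_matrix()
print(s["time"],"tcp",(s["tcp_pos"]*1000).round(1),"yaw_y",np.degrees(np.arctan2(M[1,1],M[0,1])).round(2),"toolz",M[:,2].round(4),"F",s["force"].round(2),"M",s["moment"].round(3),"op",round(s["opening"]*1000,1))
print("level turn deg",np.degrees(np.cross(M[:,2],[0,0,-1])).round(2))
E
python3 st.py
```

```text
3.35 tcp [ 502.5 -255.3   29.6] yaw_y 17.54 toolz [-6.000e-04  1.690e-02 -9.999e-01] F [ 0.99 -0.05  0.94] M [-0.075  0.051  0.018] op 50.0
level turn deg [-0.97 -0.04 -0.  ]
```

Emit:
{"api": "send_rows", "payload": {"plan": [50,-6.4,-14.8,0,-1,0,-0.8,50,0,0,0,0,0,0]}}

```text
time: 3.55
tcp_pos: [0.4972, -0.2701, 0.0321]
eef_rot: [1.871, 2.52, -0.001]
force: [0.6, 0.4, -0.4]
opening: 0.0498
```

```bash
python3 st.py
```

```text
3.55 tcp [ 497.2 -270.1   32.1] yaw_y 16.8 toolz [ 0.0018 -0.0024 -1.    ] F [ 0.61  0.44 -0.44] M [-0.086  0.116 -0.02 ] op 49.8
level turn deg [0.14 0.1  0.  ]
```

Emit:
{"api": "send_rows", "payload": {"plan": [50,-0.5,0,-10,0,0,0,50,0,0,-8,0,0,0,50,0,0,-6,0,0,0,50,0,0,0,0,0,0]}}

```text
time: 3.95
tcp_pos: [0.4987, -0.2711, 0.01]
eef_rot: [1.868, 2.514, 0.001]
force: [-0.1, 0.1, -0.3]
opening: 0.05
```

```bash
python3 st.py
```

```text
3.95 tcp [ 498.7 -271.1   10. ] yaw_y 16.77 toolz [ 0.0077 -0.0051 -1.    ] F [-0.07  0.06 -0.29] M [-0.059  0.074  0.042] op 50.0
level turn deg [0.29 0.44 0.  ]
```

Emit:
{"api": "send_rows", "payload": {"plan": [50,-2,1,-3,0.3,0.4,0,40,0,0,0,0,0,0,25,0,0,0,0,0,0,10,0,0,0,0,0,0,5,0,0,0,0,0,0,5,0,0,0,0,0,0,5,0,0,0,0,0,0]}}

```text
time: 4.65
tcp_pos: [0.4966, -0.2702, 0.0067]
eef_rot: [-1.874, -2.521, -0.001]
force: [0.9, -0.6, -0.5]
opening: 0.0158
```

```bash
python3 st.py
```

```text
4.65 tcp [ 496.6 -270.2    6.7] yaw_y 16.75 toolz [ 1.e-04  9.e-04 -1.e+00] F [ 0.94 -0.65 -0.54] M [-0.086  0.08  -0.028] op 15.8
level turn deg [-0.05  0.    0.  ]
```

Emit:
{"api": "send_rows", "payload": {"plan": [5,0,0,20,0,0,0,5,0,0,40,0,0,0,5,0,0,40,0,0,0,5,0,0,40,0,0,0,5,0,0,40,0,0,0,5,0,0,20,0,0,0,5,0,0,0,0,0,0]}}

```text
time: 5.35
tcp_pos: [0.4941, -0.2692, 0.2132]
eef_rot: [-1.872, -2.518, -0.001]
force: [-0.3, 0.6, -0.5]
opening: 0.0157
```

```bash
python3 st.py
```

```text
5.35 tcp [ 494.1 -269.2  213.2] yaw_y 16.72 toolz [-0.0029  0.0027 -1.    ] F [-0.27  0.64 -0.48] M [-0.034  0.062 -0.   ] op 15.7
level turn deg [-0.16 -0.16 -0.  ]
```

Emit:
{"api": "send_rows", "payload": {"plan": [5,8,25,2,0,0,-1.4,5,8,45,0,0,0,-1.4,5,8,45,0,0,0,-1.4,5,8,45,0,0,0,-1.4,5,8,45,0,0,0,-1.4,5,8,45,0,0,0,-1.4,5,8,45,0,0,0,-1.4,5,8,45,0,0,0,-1.4,5,8,45,0,0,0,-1.4,5,8,30,0,0,0,-1.4]}}

```text
time: 6.35
tcp_pos: [0.568, 0.1563, 0.2044]
eef_rot: [-2.185, -2.246, 0.016]
force: [1.0, -0.1, -0.8]
opening: 0.0154
```

Emit:
{"api": "send_rows", "payload": {"plan": [5,0,0,0,0,0,0]}}

```text
time: 6.45
tcp_pos: [0.5677, 0.1619, 0.2023]
eef_rot: [-2.177, -2.251, 0.017]
force: [0.8, 0.4, -0.0]
opening: 0.0156
```

```bash
python3 st.py
```

```text
6.45 tcp [567.7 161.9 202.3] yaw_y 1.92 toolz [-1.460e-02 -9.000e-04 -9.999e-01] F [ 0.83  0.37 -0.02] M [-0.112  0.032 -0.005] op 15.6
level turn deg [ 0.05 -0.83  0.  ]
```

Emit:
{"api": "send_rows", "payload": {"plan": [5,8,10,0,0,-0.8,0.5,5,0,0,0,0,0,0]}}

```text
time: 6.65
tcp_pos: [0.5751, 0.1725, 0.1998]
eef_rot: [2.171, 2.27, -0.006]
force: [1.0, 0.0, -0.6]
opening: 0.0157
```

```bash
python3 st.py; python3 - <<'E'
from h import *
w=cap("wrist","w3");s=cap("scene","s3")
a=cv2.resize(w["image"],(640,480))[:,120:520]
b=cv2.resize(s["image"][130:250,240:340],(400,480),interpolation=cv2.INTER_CUBIC)
cv2.imwrite("pics/v3.png",np.hstack([a,b]))
E
```

```text
6.65 tcp [575.1 172.5 199.8] yaw_y 2.56 toolz [-0.0025 -0.0028 -1.    ] F [ 1.    0.03 -0.63] M [-0.113  0.062  0.024] op 15.7
level turn deg [ 0.16 -0.14  0.  ]
```

View pics/v3.png

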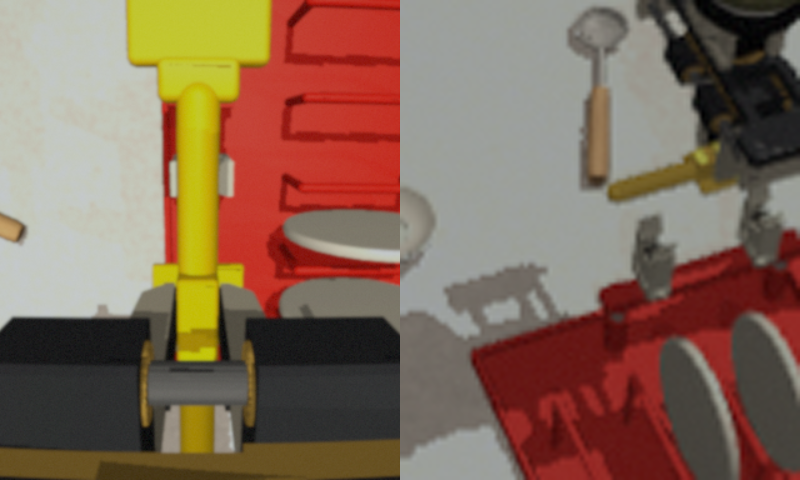

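The handle lies over jaw A, whose lips run from 170 to 235 at row 178 (left panel). I'll work out the remaining lateral offset of the jaw relative to the handle.

```bash
python3 - <<'E'
from h import *
w=load("w3"); im=w["image"]; hsv=cv2.cvtColor(im,cv2.COLOR_BGR2HSV)
y=cv2.inRange(hsv,(20,110,60),(38,255,255))
wh=cv2.inRange(hsv,(0,0,90),(179,70,255))
for v in(100,110,120,130,135,140,144,148,152,156,170,190,200):
    xs=np.nonzero(y[v,200:320])[0]+200; ws=np.nonzero(wh[v,225:290])[0]+225
    l,r=xs.min(),xs.max(); q=plane(w,[((l+r)/2,v)],.2)[0]
    o=""
    if len(ws): o=(ws.min(),ws.max(),plane(w,[((ws.min()+ws.max())/2,v)],.145)[0].round(4)[:2])
    print(v,l,r,q[:2].round(4),o)
E
```

```text
100 237 270 [0.5704 0.2444] 
110 238 270 [0.5708 0.2398] (np.int64(225), np.int64(225), array([0.5526, 0.2374]))
120 238 270 [0.571  0.2351] (np.int64(225), np.int64(225), array([0.5527, 0.2312]))
130 238 271 [0.5715 0.2305] (np.int64(225), np.int64(282), array([0.5709, 0.2257]))
135 238 270 [0.5713 0.2281] (np.int64(225), np.int64(281), array([0.5708, 0.2226]))
140 238 270 [0.5715 0.2257] (np.int64(225), np.int64(281), array([0.5709, 0.2194]))
144 238 270 [0.5715 0.2238] (np.int64(225), np.int64(281), array([0.571 , 0.2169]))
148 238 270 [0.5716 0.2219] (np.int64(225), np.int64(281), array([0.5711, 0.2143]))
152 238 270 [0.5717 0.2199] (np.int64(225), np.int64(281), array([0.5712, 0.2117]))
156 238 269 [0.5716 0.218 ] (np.int64(225), np.int64(281), array([0.5713, 0.2091]))
170 238 269 [0.5719 0.2111] (np.int64(225), np.int64(226), array([0.5538, 0.1992]))
190 239 269 [0.5725 0.201 ] (np.int64(225), np.int64(226), array([0.5542, 0.1857]))
200 239 268 [0.5725 0.1958] (np.int64(225), np.int64(227), array([0.5546, 0.1788]))
```

Emit:
{"api": "send_rows", "payload": {"plan": [5,1,0,-15,0,0,0,5,0,0,-15,0,0,0,5,0,0,-5,0,0,0,5,0,0,0,0,0,0]}}

```text
time: 7.15
tcp_pos: [0.5759, 0.164, 0.1653]
eef_rot: [2.182, 2.258, -0.008]
force: [-0.2, -0.5, 0.0]
opening: 0.0152
```

```bash
python3 st.py
```

```text
7.15 tcp [575.9 164.  165.3] yaw_y 1.95 toolz [-0.0024 -0.0045 -1.    ] F [-0.2  -0.52  0.02] M [-0.052  0.059 -0.027] op 15.2
level turn deg [ 0.25 -0.14  0.  ]
```

Emit:
{"api": "send_rows", "payload": {"plan": [5,0.4,8,-4,0.2,-0.1,0.5,5,0,0,-4,0,0,0,5,0,0,-3,0,0,0,5,0,0,0,0,0,0]}}

```text
time: 7.55
tcp_pos: [0.5771, 0.1718, 0.1551]
eef_rot: [2.174, 2.267, 0.002]
force: [0.4, 0.7, -0.0]
opening: 0.0158
```

```bash
python3 st.py
```

```text
7.55 tcp [577.1 171.8 155.1] yaw_y 2.4 toolz [ 1.5e-03  1.0e-04 -1.0e+00] F [ 0.44  0.73 -0.05] M [-0.052  0.015 -0.027] op 15.8
level turn deg [-0.01  0.08  0.  ]
```

Emit:
{"api": "send_rows", "payload": {"plan": [5,-0.5,0,-4,0,0,0,5,0,0,-3,0,0,0,5,0,0,0,0,0,0]}}

```text
time: 7.85
tcp_pos: [0.5767, 0.172, 0.1478]
eef_rot: [2.173, 2.267, 0.003]
force: [0.3, -0.3, -0.5]
opening: 0.0158
```

```bash
python3 st.py
```

```text
7.85 tcp [576.7 172.  147.8] yaw_y 2.41 toolz [ 2.e-03  4.e-04 -1.e+00] F [ 0.3  -0.33 -0.52] M [-0.046  0.123  0.074] op 15.8
level turn deg [-0.02  0.12  0.  ]
```

Emit:
{"api": "send_rows", "payload": {"plan": [5,0,0,-3,0,0,0,5,0,0,-3,0,0,0,5,0,0,0,0,0,0]}}

```text
time: 8.15
tcp_pos: [0.5767, 0.1719, 0.1413]
eef_rot: [2.173, 2.267, 0.002]
force: [-0.8, -0.3, -1.3]
opening: 0.016
```

```bash
python3 st.py
```

```text
8.15 tcp [576.7 171.9 141.3] yaw_y 2.42 toolz [ 2.e-03  3.e-04 -1.e+00] F [-0.77 -0.29 -1.32] M [-0.098  0.091 -0.014] op 16.0
level turn deg [-0.02  0.11  0.  ]
```

Emit:
{"api": "send_rows", "payload": {"plan": [5,0,0,-2,0,0,0,5,0,0,-2,0,0,0]}}

```text
time: 8.35
tcp_pos: [0.5768, 0.1719, 0.1371]
eef_rot: [2.173, 2.267, 0.003]
force: [-0.1, -0.4, -0.8]
opening: 0.016
```

Emit:
{"api": "send_rows", "payload": {"plan": [5,0,0,-2,0,0,0]}}

```text
time: 8.45
tcp_pos: [0.5769, 0.1719, 0.135]
eef_rot: [2.173, 2.267, 0.003]
force: [0.5, -0.6, 1.9]
opening: 0.0157
```

Emit:
{"api": "send_rows", "payload": {"plan": [5,0,0,-2,0,0,0]}}

```text
time: 8.55
tcp_pos: [0.5775, 0.172, 0.1333]
eef_rot: [2.173, 2.266, 0.005]
force: [0.2, -0.4, 8.4]
opening: 0.0156
```

Emit:
{"api": "send_rows", "payload": {"plan": [5,0,0,-2,0,0,0]}}

```text
time: 8.65
tcp_pos: [0.578, 0.1721, 0.1319]
eef_rot: [2.172, 2.266, 0.006]
force: [-2.9, -0.3, 8.0]
opening: 0.0156
```

Emit:
{"api": "send_rows", "payload": {"plan": [5,-1,0,-2,0,0,0]}}

```text
time: 8.75
tcp_pos: [0.5775, 0.1722, 0.1305]
eef_rot: [2.172, 2.266, 0.008]
force: [-1.4, -1.2, 8.1]
opening: 0.0157
```

Emit:
{"api": "send_rows", "payload": {"plan": [5,-0.5,0,-2,0,0,0]}}

```text
time: 8.85
tcp_pos: [0.5775, 0.1723, 0.1291]
eef_rot: [2.172, 2.265, 0.01]
force: [-0.8, -0.2, 6.6]
opening: 0.0158
```

```bash
python3 st.py
```

```text
8.85 tcp [577.5 172.3 129.1] yaw_y 2.42 toolz [ 0.007   0.0024 -1.    ] F [-0.77 -0.23  6.63] M [-0.152  0.239  0.088] op 15.8
level turn deg [-0.14  0.4   0.  ]
```

Emit:
{"api": "send_rows", "payload": {"plan": [5,-0.5,0,-2,0,0.4,0]}}

```text
time: 8.95
tcp_pos: [0.5774, 0.1724, 0.1276]
eef_rot: [-2.173, -2.267, -0.005]
force: [0.2, -0.2, 2.3]
opening: 0.0157
```

Emit:
{"api": "send_rows", "payload": {"plan": [5,-0.5,0,-2.5,0,0,0]}}

```text
time: 9.05
tcp_pos: [0.5774, 0.1724, 0.1254]
eef_rot: [-2.173, -2.267, -0.006]
force: [0.2, 0.6, 1.9]
opening: 0.0157
```

Emit:
{"api": "send_rows", "payload": {"plan": [5,0,0,-2.5,0,0,0]}}

```text
time: 9.15
tcp_pos: [0.5774, 0.1724, 0.1227]
eef_rot: [-2.173, -2.267, -0.006]
force: [-0.5, 0.4, 6.5]
opening: 0.0156
```

```bash
python3 st.py
```

```text
9.15 tcp [577.4 172.4 122.7] yaw_y 2.42 toolz [ 0.0021  0.0034 -1.    ] F [-0.5   0.37  6.53] M [-0.107  0.26   0.029] op 15.6
level turn deg [-0.19  0.12  0.  ]
```

Emit:
{"api": "send_rows", "payload": {"plan": [5,0,0,-2,0,0,0]}}

```text
time: 9.25
tcp_pos: [0.5775, 0.1724, 0.1216]
eef_rot: [-2.173, -2.267, -0.007]
force: [-8.1, -1.2, 32.3]
opening: 0.0158
```

Emit:
{"api": "send_rows", "payload": {"plan": [5,0,0,-2,0,0,0]}}

```text
time: 9.35
tcp_pos: [0.5775, 0.1724, 0.1215]
eef_rot: [-2.173, -2.266, -0.009]
force: [-8.8, -2.2, 37.1]
opening: 0.0156
```

Emit:
{"api": "send_rows", "payload": {"plan": [5,0,0,-2,0,0,0]}}

```text
time: 9.45
tcp_pos: [0.5775, 0.1724, 0.1216]
eef_rot: [-2.173, -2.266, -0.011]
force: [-8.8, -1.4, 30.1]
opening: 0.0156
```

```bash
python3 st.py
```

```text
9.45 tcp [577.5 172.4 121.6] yaw_y 2.4 toolz [ 0.0031  0.0069 -1.    ] F [-8.78 -1.42 30.09] M [-0.47   2.006  0.032] op 15.6
level turn deg [-0.39  0.18  0.  ]
```

It hit a hard stop at TCP z = 121.6 mm after the snap. I'll unload and look before letting go.

Emit:
{"api": "send_rows", "payload": {"plan": [5,-0.3,0,0.5,-0.3,0.1,0,5,0,0,0,0,0,0]}}

```text
time: 9.65
tcp_pos: [0.5773, 0.1724, 0.1232]
eef_rot: [-2.175, -2.267, -0.006]
force: [0.4, -0.3, -2.7]
opening: 0.0162
```

```bash
python3 st.py; python3 - <<'E'
from h import *
s=cap("scene","s4");w=cap("wrist","w4")
a=cv2.resize(w["image"],(640,480))[:,120:520]
b=cv2.resize(s["image"][150:246,260:340],(400,480),interpolation=cv2.INTER_CUBIC)
cv2.imwrite("pics/v4.png",np.hstack([a,b]))
E
```

```text
9.65 tcp [577.3 172.4 123.2] yaw_y 2.39 toolz [ 0.0024  0.0026 -1.    ] F [ 0.36 -0.29 -2.66] M [-0.144 -0.097  0.038] op 16.2
level turn deg [-0.15  0.14  0.  ]
```

View pics/v4.png

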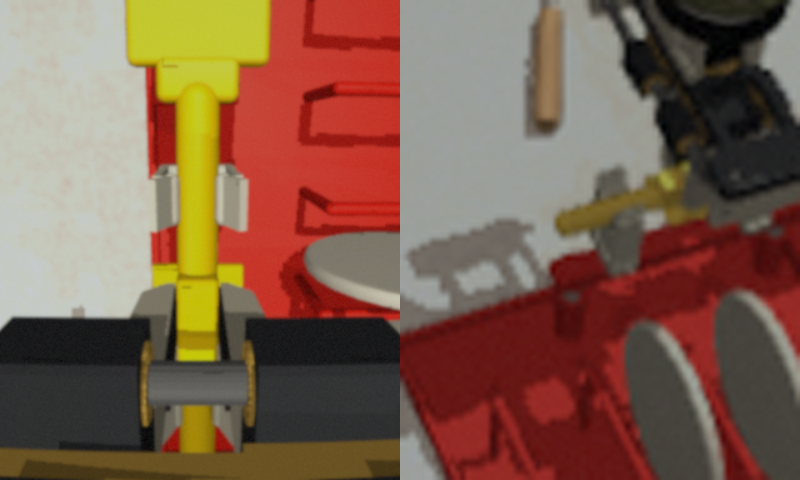

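The handle sits between the lips of jaw A (row ~200) and jaw B. Unloading pulled up slightly, by 1.6 mm at the TCP, so I'll press gently again and then open the fingers a little.

Emit:
{"api": "send_rows", "payload": {"plan": [5,0,0,-1.5,-0.1,0.1,0,5,0,0,-1.3,0,0,0]}}

```text
time: 9.95
tcp_pos: [0.5774, 0.1724, 0.1218]
eef_rot: [-2.174, -2.266, -0.003]
force: [-6.5, -1.1, 28.3]
opening: 0.0156
```

```bash
python3 st.py
```

```text
9.95 tcp [577.4 172.4 121.8] yaw_y 2.37 toolz [ 4.0e-04  2.1e-03 -1.0e+00] F [-6.54 -1.12 28.26] M [-0.429  1.689  0.136] op 15.6
level turn deg [-0.12  0.02  0.  ]
```

Home again at the same height with 28 N. I'll release in place, opening to 28 mm only because of the plates.

Emit:
{"api": "send_rows", "payload": {"plan": [19,0,0,-0.3,0,0,0,23,0,0,0,0,0,0,28,0,0,0,0,0,0,28,0,0,0,0,0,0]}}

```text
time: 10.35
tcp_pos: [0.5771, 0.1724, 0.1206]
eef_rot: [-2.174, -2.265, -0.001]
force: [0.4, -0.8, 5.0]
opening: 0.0276
```

```bash
python3 st.py
```

```text
10.35 tcp [577.1 172.4 120.6] yaw_y 2.34 toolz [-8.0e-04  1.8e-03 -1.0e+00] F [ 0.35 -0.76  5.  ] M [-0.129  0.018  0.02 ] op 27.6
level turn deg [-0.1  -0.05 -0.  ]
```

Emit:
{"api": "send_rows", "payload": {"plan": [28,0,0,5,0,0,0,28,0,0,8,0,0,0,28,0,0,15,0,0,0,28,0,0,25,0,0,0,28,0,0,30,0,0,0,28,0,0,30,0,0,0,28,0,20,20,0,0,0,28,0,0,0,0,0,0]}}

```text
time: 11.15
tcp_pos: [0.5756, 0.1915, 0.2606]
eef_rot: [-2.176, -2.262, 0.003]
force: [0.5, 0.1, -0.6]
opening: 0.0282
```

```bash
python3 st.py; python3 - <<'E'
from h import *
s=cap("scene","s5");w=cap("wrist","w5");t=cap("top","t5")
b=cv2.resize(s["image"][160:240,275:375],(500,400),interpolation=cv2.INTER_CUBIC)
a=cv2.resize(w["image"],(533,400))[:,130:430]
cv2.imwrite("pics/v5.png",np.hstack([a,b]))
for c in(s,t):
    m=cv2.inRange(cv2.cvtColor(c["image"],cv2.COLOR_BGR2HSV),(22,120,80),(36,255,255));ys,xs=np.nonzero(m);print(len(xs),xs.min(),xs.max(),ys.min(),ys.max())
# bystander check: pixel differences vs start in top
d=cv2.absdiff(load("t0")["image"],t["image"]).max(2);
for n,(x,y) in dict(tin=(307,134),d1=(354,147),d2=(260,242),mug=(411,180),spoon=(190,270),sauce=(90,179),jar=(104,241)).items(): print(n,(d[y-18:y+18,x-18:x+18]>60).sum())
E
```

```text
11.15 tcp [575.6 191.5 260.6] yaw_y 2.24 toolz [-3.3e-03  5.0e-04 -1.0e+00] F [ 0.5   0.1  -0.61] M [-0.07   0.081  0.01 ] op 28.2
level turn deg [-0.03 -0.19 -0.  ]
580 291 366 168 196
314 48 210 184 316
tin 0
d1 0
d2 0
mug 0
spoon 39
sauce 0
jar 12
```

View pics/v5.png

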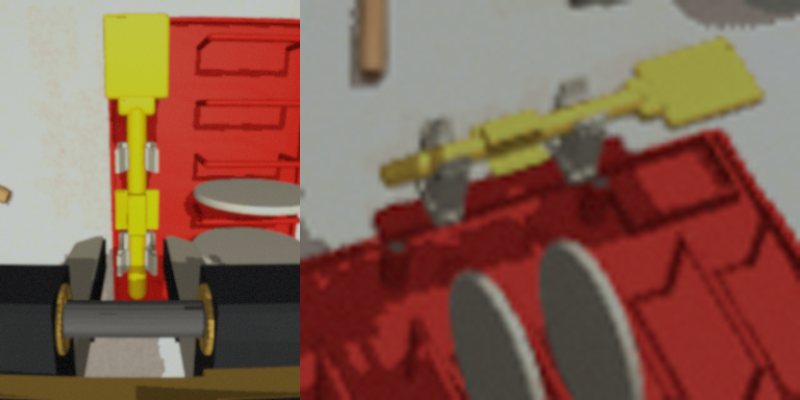

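The spatula lies in both jaws with its blade over the drip dish. One last check: level and position, by triangulating the blade corners and handle end.

```bash
python3 - <<'E'
from h import *
s=load("s5");w=load("w5")
k=.96
for n,a,b in(("blade far -x",(235,16),(719,38)),("blade far +x",(298,16),(763,95)),("guard -x,+y",(246,191),(530,112)),("handle end",(267,297),(383,172))):
    print(n,tri([w,s],[(a[0]*k,a[1]*k),(275+(b[0]-300)/5,160+b[1]/5)]).round(4))
q=plane(w,np.array([(234.5,15),(298.5,15),(298.5,98),(234.5,98)])*k,.1266).mean(0);h=plane(w,np.array([(267,210)])*k,.125)[0]
o=np.array([.5755,.172]);u=np.array([-.042,.999]);n=np.array([.999,.042])
print("blade in rack",(q[:2]-o)@n,(q[:2]-o)@u,"grip",(h[:2]-o)@n,(h[:2]-o)@u)
E
```

```text
blade far -x [0.5443 0.3284 0.121 ]
blade far +x [0.5946 0.3316 0.1231]
guard -x,+y [0.5595 0.1901 0.1223]
handle end [0.5798 0.089  0.1276]
blade in rack 0.000371989589924918 0.12579023415797794 grip 0.00032229698636499946 -0.0001744367365526506
```

Position is good: blade at y = 126 mm, x = 0. The heights have about 3 mm of noise and hint at a small tilt, with the free end possibly higher, so I'll feel the handle's top beyond jaw B lightly. It should be at z ≈ 0.1326 if home.

Emit:
{"api": "send_rows", "payload": {"plan": [0,1.5,-45,0,0,0,0,0,1.5,-43,0,0,0,0,0,0,0,-30,0,0,0,0,0,0,-30,0,0,0,0,0,0,-20,0,0,0,0,0,0,0,0,0,0]}}

```text
time: 11.9
tcp_pos: [0.5728, 0.0906, 0.1691]
eef_rot: [-2.182, -2.252, 0.028]
force: [-0.5, 0.4, -0.2]
opening: 0.0006
```

```bash
python3 st.py
```

```text
11.9 tcp [572.8  90.6 169.1] yaw_y 1.8 toolz [-0.0164 -0.0086 -0.9998] F [-0.52  0.36 -0.16] M [-0.024  0.091  0.01 ] op 0.6
level turn deg [ 0.49 -0.94  0.  ]
```

Emit:
{"api": "send_rows", "payload": {"plan": [0,6,12,-8,0.5,-0.9,0.6,0,0,0,-8,0,0,0,0,0,0,-6,0,0,0,0,0,0,0,0,0,0]}}

```text
time: 12.3
tcp_pos: [0.5777, 0.0998, 0.1456]
eef_rot: [-2.176, -2.264, 0.007]
force: [0.4, -0.0, 0.4]
opening: 0.0002
```

```bash
python3 st.py
```

```text
12.3 tcp [577.7  99.8 145.6] yaw_y 2.25 toolz [-0.0042 -0.0024 -1.    ] F [ 0.43 -0.02  0.37] M [-0.127  0.085 -0.005] op 0.2
level turn deg [ 0.14 -0.24  0.  ]
```

Emit:
{"api": "send_rows", "payload": {"plan": [0,0.5,2,-4,0,0,0,0,0,0,-4,0,0,0,0,0,0,-2,0,0,0]}}

```text
time: 12.6
tcp_pos: [0.5787, 0.1013, 0.1362]
eef_rot: [-2.178, -2.263, 0.006]
force: [-0.1, -0.0, -0.2]
opening: 0.0004
```

Emit:
{"api": "send_rows", "payload": {"plan": [0,0,0,-1,0,0,0]}}

```text
time: 12.7
tcp_pos: [0.5787, 0.1012, 0.1351]
eef_rot: [-2.178, -2.263, 0.006]
force: [1.2, -0.4, -0.1]
opening: 0.0008
```

Emit:
{"api": "send_rows", "payload": {"plan": [0,0,0,-1,0,0,0]}}

```text
time: 12.8
tcp_pos: [0.5787, 0.1013, 0.1341]
eef_rot: [-2.178, -2.263, 0.006]
force: [-0.2, 0.6, 0.2]
opening: 0.0
```

Emit:
{"api": "send_rows", "payload": {"plan": [0,0,0,-1,0,0,0]}}

```text
time: 12.9
tcp_pos: [0.5788, 0.1012, 0.1331]
eef_rot: [-2.178, -2.263, 0.006]
force: [-0.3, 0.2, -0.2]
opening: 0.0006
```

No contact yet at 0.1331, so jaw B's side isn't high.

Emit:
{"api": "send_rows", "payload": {"plan": [0,0,0,-0.6,0,0,0]}}

```text
time: 13.0
tcp_pos: [0.5789, 0.1012, 0.1325]
eef_rot: [-2.178, -2.264, 0.005]
force: [0.7, -0.3, 2.8]
opening: 0.0009
```

Emit:
{"api": "send_rows", "payload": {"plan": [0,0,0,-0.6,0,0,0]}}

```text
time: 13.1
tcp_pos: [0.579, 0.1012, 0.1322]
eef_rot: [-2.178, -2.264, 0.005]
force: [-0.2, -0.3, 4.0]
opening: 0.0006
```

Contact came at 0.1326, exactly as predicted for home, so the handle is level. I'll retreat and hand in.

Emit:
{"api": "send_rows", "payload": {"plan": [0,0,0,5,0,0,0,0,0,0,15,0,0,0,0,0,0,40,0,0,0,0,0,0,40,0,0,0,0,0,0,30,0,0,0,0,0,0,0,0,0,0,0,0,0,0,0,0,0]}}

```text
time: 13.8
tcp_pos: [0.5776, 0.1005, 0.2679]
eef_rot: [-2.179, -2.262, 0.007]
force: [-0.3, 0.2, -0.2]
opening: 0.0008
```

```bash
python3 st.py; python3 - <<'E'
from h import *
s=cap("scene","s6");m=lambda c:cv2.inRange(cv2.cvtColor(c["image"],cv2.COLOR_BGR2HSV),(22,120,80),(36,255,255))
a=m(load("s5"));b=m(s);print(a.sum()//255,b.sum()//255,[np.argwhere(x)[:, :].mean(0) for x in(a,b)])
ticket.sign_off()
E
```

```text
13.8 tcp [577.6 100.5 267.9] yaw_y 2.16 toolz [-0.0037 -0.0028 -1.    ] F [-0.25  0.16 -0.22] M [-0.069  0.09  -0.018] op 0.8
level turn deg [ 0.16 -0.21  0.  ]
580 572 [array([181.79482759, 335.33793103]), array([181.70629371, 335.58916084])]
the job is handed in; nothing more can be done
```

I put the spatula on the rack, with its handle pushed down into both jaws and its blade over the drip dish, and handed the job in at about 14 s. The hand-in reports no verdict.

- **Pressing:** it took about 8 N to snap in. The push then met a hard stop, where the highest reading was 37 N. When I took the load off, the tool rose 1.6 mm, so I pressed once more at 28 N before letting go. Both pushes stayed below the 60 N limit but went past what the snap itself needed.
- **Position:** the last wrist view put the blade's centre at y = 126 mm and x = 0 mm in the rack frame, and the grip within 1 mm of the rail's middle. The camera calibration is good to about 2 mm.
- **Seating:** two-view triangulation hinted at a tilt of a few mm, with the handle end higher, so that check disagreed. I then touched the handle lightly beyond jaw B, at 4 N. Contact came at z = 0.1326 m, exactly the height expected if home and level. I did not repeat the touch at jaw A, and the pad readings themselves could not be seen.
- **Bystanders:** comparing the top views showed no change around the tin, both sauce dishes, the mug or the sauce bottle. Small pixel changes near the spoon and jar look like the arm's shadow.

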